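# Sweep the carrot slices off the board into the pan

## Task

Sweep all three carrot slices across the chopping board and over its edge into the open steel pan standing beside it. Push them along with the fingers, do not pick them up, and leave the little dressing pot on the board, the salt shaker and the glass jar standing where they are.

Things in the scene. Friction and masses are not known exactly. Their poses are not given: they have to be found in the camera images.
- board: thick light wooden chopping board, fixed to the counter: 250 mm along its x, 300 mm along its y, 45 mm high; origin at the centre of its underside (on the counter), z up, so its top is 45 mm above the origin. Its x points roughly away from the robot. The steel pan stands against one of its two y ends and the closed tub against the other; which is which changes
- pan: open rectangular shallow stainless steel pan, fixed, axes parallel to the board's: 250 mm along x (as long as the board's edge), 130 mm along y, 38 mm high outside (its rim is 7 mm lower than the board's top), walls and floor 3 mm; its long side stands 2 mm from the board's edge. Origin at the centre of its underside
- tub: closed black plastic food tub with a grey lid, fixed against the board's edge opposite to the pan, axes parallel to the board's: 244 mm along x, 124 mm along y, 60 mm high (15 mm higher than the board's top), about 5 mm from the board. Origin at the centre of its underside. Nothing goes into it
- slice1: a raw carrot slice, one of three alike: an orange disc 34 mm across and 14 mm thick, about 14 g, lying flat and loose on the board, on the half nearer to the robot; origin at its centre, z along the disc's axis. It slides when pushed from the side by something low behind it, and drops over the board's edge once its middle is past the edge
- slice2: a raw carrot slice, one of three alike: an orange disc 34 mm across and 14 mm thick, about 14 g, lying flat and loose on the board, on the half farther from the robot; origin at its centre, z along the disc's axis. It slides when pushed from the side by something low behind it, and drops over the board's edge once its middle is past the edge
- slice3: a raw carrot slice, one of three alike: an orange disc 34 mm across and 14 mm thick, about 14 g, lying flat and loose on the board, on the half nearer to the robot, about 100 to 160 mm from slice1 along the board's y; origin at its centre, z along the disc's axis. It slides when pushed from the side by something low behind it, and drops over the board's edge once its middle is past the edge
- pot: small open stainless steel dressing pot, 44 mm across at the rim, 45 mm high, about 90 g, standing loose near the board's middle line x = 0, between the near and the far slices; origin at the centre of its underside. To be left alone
- shaker: white ceramic salt shaker, 44 mm across, 75 mm high, loose, on the counter beyond the board on the robot's left; origin at the centre of its underside. To be left alone
- jar: closed amber glass jar with a steel lid, 52 mm across, 80 mm high, loose, on the counter beyond the board on the robot's right; origin at the centre of its underside. To be left alone
Not all that is in view belongs to the job. What is shaped like the slice3 but green is not meant. What is shaped like the slice2 but purple is not meant.

How it is judged:
By the outcome, as a careful person would: the job done as asked, in the order asked, and still so for the second after the job is handed in, with the robot touching nothing.
It also fails if it takes over 56 s, if anything falls off the work surface, if the arm or the gripper's body presses on something with over 40 N, if the wrist force passes 120 N, or if a joint passes its speed limit or range.

## Robot

A 6-joint arm with a two-finger parallel gripper is mounted at the origin on the work surface. World frame = base frame: x ahead of the robot, y to its left, z up, the work surface at z = 0. Lengths are in m, angles in degrees, forces in N, time in s.
With the tool pointing down it reaches from about 0.35 to 0.775 m from the base axis. Payload 5.5 kg.
Tool frame: the origin (TCP) lies midway between the tips of the shut fingers; the grasp point (between the pads) lies 19 mm behind it; z points along the fingers, y is the line along which they close (so a half turn about z gives the same grasp; the last joint's range is limited). The gripper opens to 85 mm and grips with 20 to 120 N. Pads are 22 mm wide; open, the fingers measure 114 mm over their backs; the gripper's body (76 mm by 85 mm) begins 54 mm behind the grasp point. The pads swing forward as they close: fully open they stand 13 mm farther back than shut.
Start: joints at [-85.348, 17.945, 2.641, 74.691, 0, 82.002], TCP at [0.126, -0.561, 0.21] pointing down, gripper open.
Joint ranges: [-158.12, 158.12], [-49.38, 96.58], [-58.88, 72.47], [-126.05, 133.96], [-84.25, 85.87], [-180, 180]. Speed limits (degrees/s): [147.25, 147.25, 180, 180, 180, 180].

## Interface

Orientations are given as a 3x3 rotation matrix whose columns are the frame's x, y, z axes.
In Python, from workcell import manip gives the robot as it stands.
- The arm moves only by the shell command python3 -m crank 'ROWS'. ROWS is a JSON object of lists of equal length, an entry for each row: "claw": the opening in per cent of the stroke, from 0 (shut) to 100 (fully open); "slide": the shift along the tool's x, y, z in cm, a list of three; "turn": the turn about the tool's z in rad. In form: {"claw": [claw, ...], "slide": [[tx, ty, tz], ...], "turn": [turn, ...]}. A call has 1 to 12 rows; each row shifts and turns the commanded pose from where the row before left it, along the tool's axes as they then stand; what a row does not reach is not made up. A row lasts 1/8 s, in which the tool goes at most 62.5 mm and 10.7 degrees, less where a joint would pass 70% of its speed; a pose out of reach is approached as far as the arm can. A call with a gripper value outside its range is refused whole. The fingers move at their own pace and stop on an object; the grip force is fixed at half the most. Time passes only in rows, so rows that do not move let the fingers close. It gives the time, the measured TCP pose, the force, the opening and the grip force at its end, in the units of the state.
- manip.observe(): the state, without advancing time (a new reading comes with each control period).
- manip.read_camera(name): name is "scene" or "top" or "wrist"; returns the picture (400x640x3 uint8, red, green, blue); there is no depth.
- manip.get_calibration(name): a dict with "camera_matrix" (3x3 intrinsics, pixels), "rvec" (rotation vector, rad) and "tvec" (3), from world to camera coordinates, as OpenCV has them; the wrist camera has in their place "tool_from_camera" (4x4, takes a point from camera to tool coordinates, whose origin is the TCP and whose axes are the flange's). Camera axes: x right, y down, z forward; pixel columns grow to the right and rows downward; lengths in m; the calibration is good to about 2 mm. A picture is of the moment at which its call begins: read the wrist's pose just before it. get_calibration takes no time and is no camera call.
- manip.job_done(): hands the job in; it is judged then, once.
The state is a dict: "clock": time; "qpos": joint angles; "joint_vel": joint speeds; "effort": joint torques, N m; "tcp_pos": TCP position; "tool_rot": TCP orientation; "contact_force": force on the tool from outside, world axes, zero at the start; "torque": the same for the moment, N m; "finger_gap": opening from 0.0 (shut) to 1.0 (fully open); "finger_force": force on a finger pad.
Only numpy, scipy, OpenCV 4.12 (cv2) and the standard library are available. Lean on these libraries where they do the work, as an engineer would, in place of code of your own. Each camera call takes 0.05 s, during which the arm holds its last target. There are 200 camera calls.

## Working session

There is one attempt and no reset: what is moved stays moved. The work goes in short steps, Python scripts to look and compute and a shell command to move; the robot and the scene stay as the last step left them, time stands still between calls to the robot, and variables do not carry over. Pictures are saved under pics/ and viewed, at most 10 in all, crops included, and the job is handed in when it is done.

```bash
mkdir -p pics; python3 - <<'E'
from workcell import manip
import cv2
for n in("top","scene"):
    cv2.imwrite(f"pics/{n}0.png",manip.read_camera(n)[:,:,::-1])
    print(n,manip.get_calibration(n))
s=manip.observe();print(s)
E
```

```text
top {'camera_matrix': array([[507.00965479,   0.        , 321.92689274],
       [  0.        , 507.00965479, 199.36578315],
       [  0.        ,   0.        ,   1.        ]]), 'rvec': array([ 2.14873005, -2.1904184 ,  0.14156456]), 'tvec': array([0.01345459, 0.56247946, 0.86561325])}
scene {'camera_matrix': array([[482.86264497,   0.        , 323.39399288],
       [  0.        , 482.86264497, 197.98880213],
       [  0.        ,   0.        ,   1.        ]]), 'rvec': array([ 2.07829408,  1.74143309, -0.47553116]), 'tvec': array([-0.11765041, -0.44495219,  1.2380581 ])}
{'clock': 0.1, 'qpos': array([-8.53486316e+01,  1.79872024e+01,  2.58298610e+00,  7.46909207e+01,
        1.43613695e-04,  8.20019642e+01]), 'joint_vel': array([ 0.03565004, -0.08877641,  0.1899911 ,  0.0252965 ,  0.01975284,
        0.00974349]), 'effort': array([ 3.09839692e-03, -4.81723809e+01,  2.99244887e+01,  1.27367149e-02,
       -7.90216131e-05, -1.82152533e-07]), 'tcp_pos': array([ 0.12587134, -0.56054451,  0.20888755]), 'tool_rot': array([[ 9.75728318e-01,  2.18984549e-01, -1.32152174e-04],
       [ 2.18984465e-01, -9.75726942e-01,  1.65518867e-03],
       [ 2.33516309e-04, -1.64395373e-03, -9.99998621e-01]]), 'contact_force': array([ 0.80878688,  0.45435384, -1.22167233]), 'torque': array([0.0301907 , 0.0065207 , 0.01634427]), 'finger_force': 0.0, 'finger_gap': 0.9990040004278119}
```

View pics/top0.png

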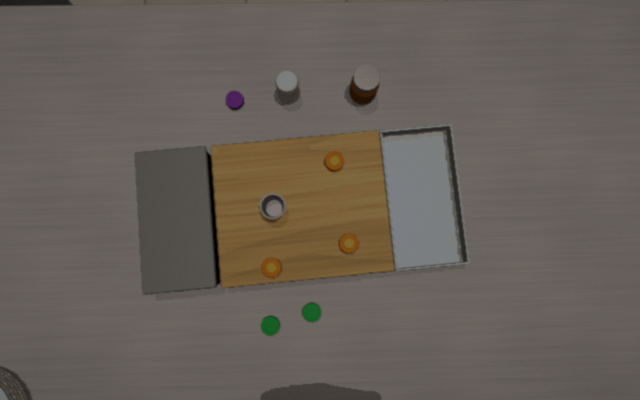

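View pics/scene0.png

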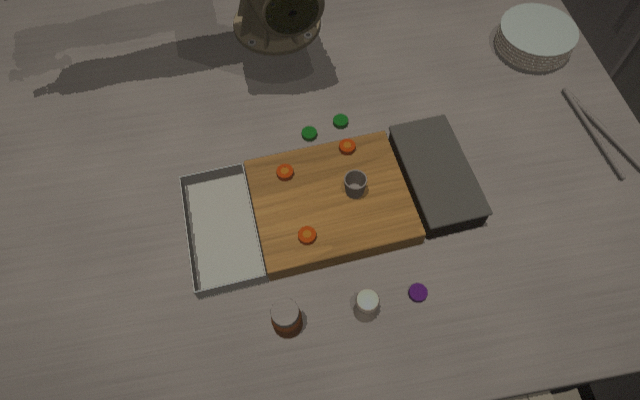

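The top view shows three orange discs on the board: (334,161) on the far half, and (349,243) and (271,267) on the near half. These are the slices. The green discs (312,312) and (271,325) and the purple one (235,100) lie on the counter and aren't meant. The pan is on the right (-y), the tub on the left, the pot at (272,207), and the shaker and jar are beyond the far edge. Next I'll compute positions and check them in one crop.

```bash
cat > h.py <<'E'
from workcell import manip
import cv2,numpy as np
def ray(n,uv,z):
    c=manip.get_calibration(n);R=cv2.Rodrigues(c["rvec"])[0];t=c["tvec"]
    d=R.T@np.linalg.inv(c["camera_matrix"])@np.array([*uv,1.]);o=-R.T@t
    return o+d*(z-o[2])/d[2]
def orange(im):
    h=cv2.cvtColor(im,cv2.COLOR_RGB2HSV)
    m=cv2.inRange(h,(4,190,120),(22,255,255))
    n,_,st,ce=cv2.connectedComponentsWithStats(m)
    return [(ce[i].round(1),st[i][4]) for i in range(1,n) if st[i][4]>40]
E
python3 - <<'E'
from h import *
im=cv2.imread("pics/top0.png")[:,:,::-1].copy()
for c,a in orange(im): print("slice",c,a,ray("top",c,.057).round(4))
print("scene",[(c,ray("scene",c,.057).round(3)) for c,a in orange(cv2.imread("pics/scene0.png")[:,:,::-1].copy())])
P=[ray("top",p,.045)[:2] for p in((212,147),(379,131),(393,271),(221,286))]
for p in P: print("corner",p.round(4))
print("yaw",[np.degrees(np.arctan2(*(b-a)[::-1])).round(1) for a,b in((P[1],P[0]),(P[2],P[3]),(P[3],P[0]),(P[2],P[1]))])
print("pot rim",ray("top",(272.5,207),.09).round(4))
for p in((449,128),(466,264)):print("pan",ray("top",p,.038).round(4))
print("shaker",ray("top",(287,80),.075),"jar",ray("top",(367,76),.08))
cv2.imwrite("pics/crop0.png",cv2.resize(im[120:340,200:480,::-1],None,fx=2.7,fy=2.7,interpolation=cv2.INTER_CUBIC))
E
```

```text
slice [334.4 159.8] 191 [ 0.6286 -0.02    0.057 ]
slice [348.8 242.5] 185 [ 0.4849 -0.0413  0.057 ]
slice [270.9 266.8] 186 [0.4465 0.0918 0.057 ]
scene [(array([346.7, 145. ]), array([0.445, 0.09 , 0.057])), (array([284.4, 170.7]), array([ 0.484, -0.042,  0.057])), (array([306.4, 234. ]), array([ 0.627, -0.021,  0.057]))]
corner [0.6575 0.1946]
corner [ 0.6815 -0.1009]
corner [ 0.4348 -0.117 ]
corner [0.4155 0.1781]
yaw [np.float64(94.6), np.float64(93.7), np.float64(3.9), np.float64(3.7)]
pot rim [0.5448 0.0855 0.09  ]
pan [ 0.6867 -0.2279  0.038 ]
pan [ 0.4441 -0.2458  0.038 ]
shaker [0.76679363 0.05965648 0.075     ] jar [ 0.77009064 -0.07866985  0.08      ]
```

View pics/crop0.png

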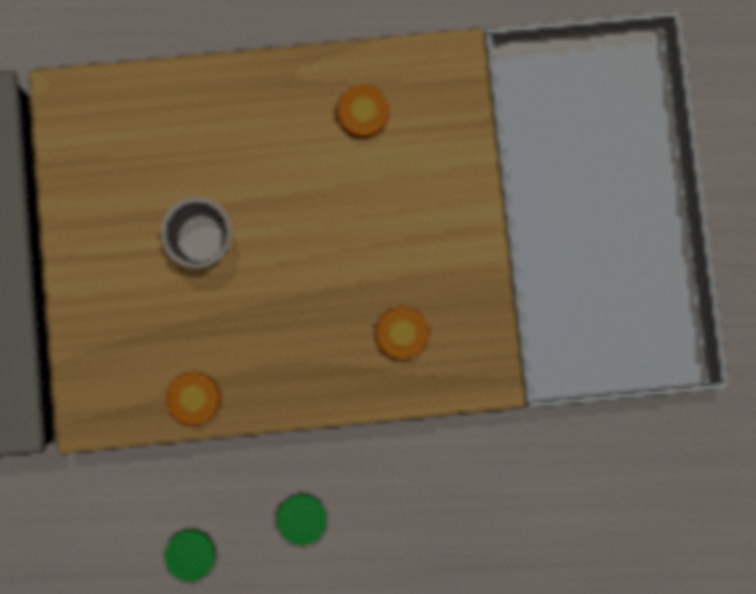

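The crop confirms three orange slices on the board and nothing else like them there. The pan is at the board's -y end and the board's yaw is about 3.9°. The plan is to part the fingers by about 20 mm so each disc sits between them. I'll turn the tool so its x is the board's y, then push along tool -x.

```bash
python3 -m crank '{"claw":[24,24,24,24,24,24,24,24],"slide":[[0,0,0],[0,0,0],[0,0,0],[0,0,0],[0,0,0],[0,0,0],[0,0,0],[0,0,0]],"turn":[-0.177,-0.177,-0.177,-0.177,-0.177,-0.177,-0.177,-0.177]}'
python3 -m crank '{"claw":[24,24,24,24,24,24,24,24,24,24,24,24],"slide":[[4.45,3.27,0],[4.45,3.27,0],[4.45,3.27,0],[4.45,3.27,0],[4.45,3.27,0],[4.45,3.27,0],[4.45,3.27,0],[4.45,3.27,0],[4.45,3.27,0],[4.45,3.27,0],[4.45,3.27,0],[4.45,3.27,0]],"turn":[0,0,0,0,0,0,0,0,0,0,0,0]}'
cat >> h.py <<'E'
def tool():
    s=manip.observe();d=s["tcp_pos"][:2]-[.547,.0387];a=np.radians(3.85)
    R=s["tool_rot"]
    print("t",s["clock"],"board xy mm",(1e3*np.array([d@[np.cos(a),np.sin(a)],d@[-np.sin(a),np.cos(a)]])).round(1),"z",(1e3*s["tcp_pos"][2]).round(1),"yaw",np.degrees(np.arctan2(R[1,0],R[0,0])).round(1),"F",s["contact_force"].round(1),"gap",s["finger_gap"].round(2))
E
python3 -c "from h import *;tool()"
```

```text
clock: 1.1
tcp_pos: [0.1259, -0.5607, 0.2091]
tool_rot: [[-0.072, 0.997, -0.0], [0.997, 0.072, 0.001], [0.001, -0.0, -1.0]]
contact_force: [0.5, 0.4, 0.3]
finger_gap: 0.24
finger_force: 0.0
clock: 2.6
tcp_pos: [0.4828, -0.0006, 0.2095]
tool_rot: [[-0.066, 0.998, -0.0], [0.998, 0.066, -0.0], [-0.0, -0.0, -1.0]]
contact_force: [0.5, -1.4, 0.3]
finger_gap: 0.237
finger_force: 0.0Traceback (most recent call last):
  File "<string>", line 1, in <module>
    from h import *;tool()
                    ~~~~^^
  File "h.py", line 15, in tool
    print("t",s["clock"],"board xy mm",(1e3*np.array([d@[np.cos(a),np.sin(a)],d@[-np.sin(a),np.cos(a)]])).round(1),"z",(1e3*s["tcp_pos"][2]).round(1),"yaw",np.degrees(np.arctan2(R[1,0],R[0,0])).round(1),"F",s["contact_force"].round(1),"gap",s["finger_gap"].round(2))
                                                                                                                                                                                                                                                 ^^^^^^^^^^^^^^^^^^^^^
AttributeError: 'float' object has no attribute 'round'
```

```bash
sed -i 's/s\["finger_gap"\].round(2)/s["finger_gap"]/' h.py; python3 -m crank '{"claw":[24,24,24,24,24],"slide":[[0,0,4.5],[0,0,4.5],[0,0,4.5],[0,0,0],[0,0,0]],"turn":[0,0,0,0,0]}' >/dev/null
python3 - <<'E'
from h import *
tool()
cv2.imwrite("pics/w1.png",manip.read_camera("wrist")[:,:,::-1])
E
```

```text
t 3.225 board xy mm [-66.7 -36.9] z 75.9 yaw 93.8 F [0.2 0.5 0.6] gap 0.23620589809198872
```

View pics/w1.png

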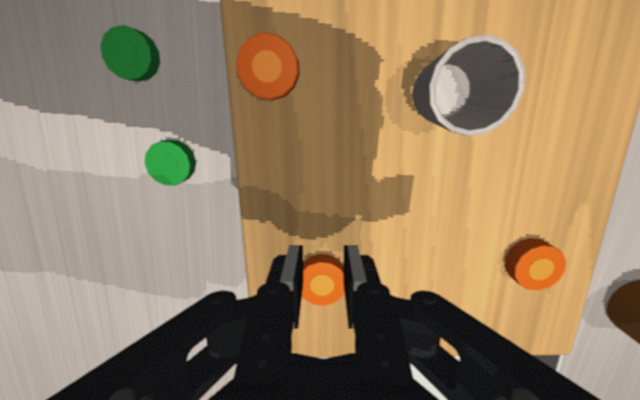

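The wrist view shows the near slice (322,285) centred between the fingers (295 and 350), ahead of the tips. Pot (480,85) and far slice (540,265) are well clear. Lowering now.

```bash
python3 -m crank '{"claw":[24,24,24,24],"slide":[[0,0,1.5],[0,0,0.8],[0,0,0.3],[0,0,0]],"turn":[0,0,0,0]}' >/dev/null
python3 -c "from h import *;tool()"
python3 -m crank '{"claw":[24,24,24,24,24,24,24,24,24,24],"slide":[[-1,0,0],[-1.5,0,0],[-1.5,0,0],[-1.5,0,0],[-1.5,0,0],[-1.5,0,0],[-1.5,0,0],[-1.5,0,0],[-1.5,0,0],[0,0,0]],"turn":[0,0,0,0,0,0,0,0,0,0]}' >/dev/null
python3 - <<'E'
from h import *
tool()
im=manip.read_camera("top");print(orange(im))
cv2.imwrite("pics/w2.png",manip.read_camera("wrist")[:,:,::-1])
E
```

```text
t 3.775 board xy mm [-67.6 -36.6] z 48.4 yaw 93.8 F [-0.6  1.1  0.3] gap 0.23886986870800503
t 5.025 board xy mm [ -67.3 -167.8] z 48.7 yaw 93.7 F [-0.2  0.2 -0.1] gap 0.23808423533885642
[(array([334.4, 160.2]), np.int32(202)), (array([348.6, 242.6]), np.int32(51)), (array([270.9, 267. ]), np.int32(222))]
```

View pics/w2.png

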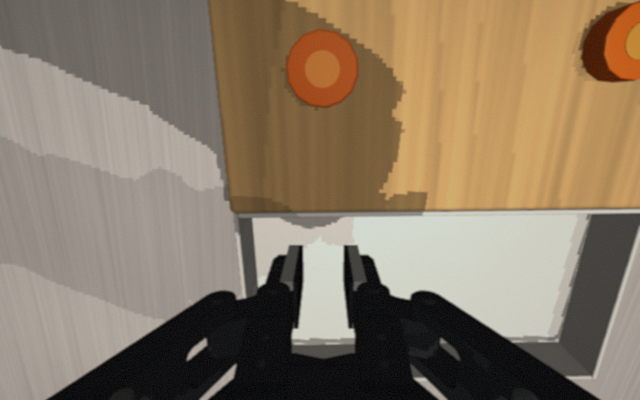

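The slice (322,68) hasn't moved, so the fingers passed over or around it. I'll work out where the tips really are from the wrist picture.

```bash
python3 - <<'E'
from h import *
c=manip.get_calibration("wrist");print(c)
T=np.array(c["tool_from_camera"]);K=c["camera_matrix"]
for uv in((290,247),(301,247),(345,247),(357,247)):
    d=T[:3,:3]@np.linalg.inv(K)@[*uv,1.];o=T[:3,3]
    for x in(.011,0): print(uv,((o+d*(x-o[0])/d[0])*1e3).round(1))
s=manip.observe();R=s["tool_rot"];p=s["tcp_pos"]
d=R@T[:3,:3]@np.linalg.inv(K)@[322,68,1.];o=R@T[:3,3]+p
w=o+d*(.059-o[2])/d[2];print("slice",w)
im=cv2.imread("pics/w2.png");cv2.imwrite("pics/w2c.png",cv2.resize(im[200:360,220:420],None,fx=3.5,fy=3.5))
E
```

```text
{'camera_matrix': array([[308.22747886,   0.        , 322.87964952],
       [  0.        , 308.22747886, 202.42224162],
       [  0.        ,   0.        ,   1.        ]]), 'tool_from_camera': array([[-6.72332310e-04, -9.54969364e-01, -2.96703660e-01,
         7.61822392e-02],
       [ 9.99999735e-01, -7.25384674e-04,  6.87150594e-05,
         5.05741048e-04],
       [-2.80845065e-04, -2.96703535e-01,  9.54969598e-01,
        -1.64351614e-01],
       [ 0.00000000e+00,  0.00000000e+00,  0.00000000e+00,
         1.00000000e+00]])}
(290, 247) [ 11.  -15.5 -27.6]
(290, 247) [  0.  -18.2  -4.5]
(301, 247) [ 11.  -10.1 -27.6]
(301, 247) [  0.  -11.9  -4.5]
(345, 247) [ 11.   11.3 -27.6]
(345, 247) [ 0.  13.1 -4.6]
(357, 247) [ 11.   17.1 -27.7]
(357, 247) [ 0.  19.9 -4.6]
slice [ 0.48466631 -0.03907747  0.059     ]
```

View pics/w2c.png

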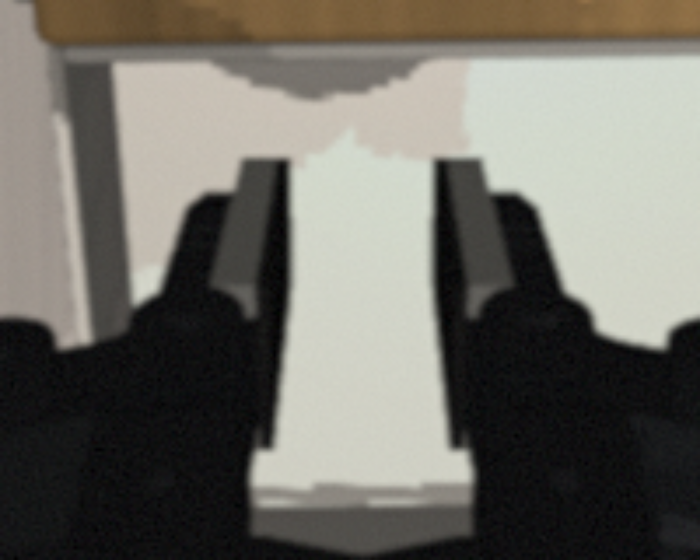

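The pads seem to stand well behind the TCP at this opening, and by the measurement they cleared the slice. I'll go back behind the slice and feel for the board in small steps.

```bash
python3 -m crank '{"claw":[24,24,24,24,24,24,24,24],"slide":[[0,0,-3],[0,0,-1],[4,0,0],[5,0,0],[4.2,0,0],[0,0,2],[0,0,2],[0,0,0]],"turn":[0,0,0,0,0,0,0,0]}' >/dev/null
python3 -c "from h import *;tool()"
python3 -m crank '{"claw":[24,24,24],"slide":[[0,0,0.2],[0,0,0.2],[0,0,0]],"turn":[0,0,0]}' |grep -E "tcp|contact"
python3 - <<'E'
from h import *
tool()
im=manip.read_camera("scene");cv2.imwrite("pics/s3.png",cv2.resize(im[110:250,210:410,::-1],None,fx=4,fy=4,interpolation=cv2.INTER_CUBIC))
E
```

```text
t 6.125 board xy mm [-69.  -33.7] z 47.2 yaw 93.8 F [ 0.5 -0.4  0.4] gap 0.24171242450406547
tcp_pos: [0.4825, -0.0006, 0.045]
contact_force: [0.3, 0.3, 0.2]
t 6.5 board xy mm [-67.  -34.9] z 45.0 yaw 93.8 F [0.3 0.3 0.2] gap 0.24273907836323166
```

View pics/s3.png

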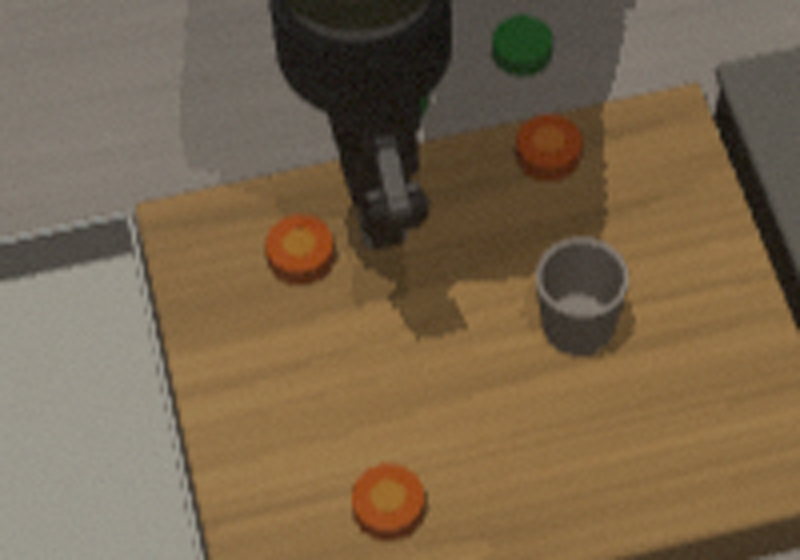

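The scene crop shows the fingertip (385,240) still clear of the board with a gap to its shadow. All three slices are in place. I'll keep feeling downward.

```bash
python3 -m crank '{"claw":[24,24,24],"slide":[[0,0,0.2],[0,0,0.2],[0,0,0]],"turn":[0,0,0]}' |grep -E "tcp|contact"
python3 -m crank '{"claw":[24,24],"slide":[[0,0,0.2],[0,0,0]],"turn":[0,0]}' |grep -E "tcp|contact"
```

```text
tcp_pos: [0.4819, -0.0004, 0.0405]
contact_force: [0.3, 0.7, 0.0]
tcp_pos: [0.482, -0.0004, 0.0385]
contact_force: [-1.0, 0.0, 0.2]
```

```bash
python3 -m crank '{"claw":[24,24],"slide":[[0,0,0.2],[0,0,0]],"turn":[0,0]}' |grep -E "tcp|contact"
python3 -m crank '{"claw":[24,24],"slide":[[0,0,0.1],[0,0,0]],"turn":[0,0]}' |grep -E "tcp|contact"
```

```text
tcp_pos: [0.482, -0.0004, 0.0365]
contact_force: [-0.5, 0.9, 0.3]
tcp_pos: [0.482, -0.0004, 0.0356]
contact_force: [0.1, -0.2, -0.0]
```

```bash
python3 -m crank '{"claw":[24,24],"slide":[[0,0,0.2],[0,0,0]],"turn":[0,0]}' |grep -E "tcp|contact"
python3 -m crank '{"claw":[24,24],"slide":[[0,0,0.15],[0,0,0]],"turn":[0,0]}' |grep -E "tcp|contact"
```

```text
tcp_pos: [0.482, -0.0004, 0.0335]
contact_force: [0.0, 0.5, 0.3]
tcp_pos: [0.482, -0.0004, 0.032]
contact_force: [-0.5, 0.1, 0.2]
```

```bash
python3 -m crank '{"claw":[24,24],"slide":[[0,0,0.15],[0,0,0]],"turn":[0,0]}' |grep -E "tcp|contact"
python3 -m crank '{"claw":[24,24],"slide":[[0,0,0.15],[0,0,0]],"turn":[0,0]}' |grep -E "tcp|contact"
```

```text
tcp_pos: [0.482, -0.0004, 0.0306]
contact_force: [-0.5, 0.3, 0.5]
tcp_pos: [0.482, -0.0004, 0.029]
contact_force: [-0.8, -0.0, -0.5]
```

```bash
python3 -m crank '{"claw":[24,24],"slide":[[0,0,0.15],[0,0,0]],"turn":[0,0]}' |grep -E "tcp|contact"
python3 -m crank '{"claw":[24,24],"slide":[[0,0,0.1],[0,0,0]],"turn":[0,0]}' |grep -E "tcp|contact"
python3 -m crank '{"claw":[24,24,24,24,24],"slide":[[-1,0,0],[-1.2,0,0],[-1.2,0,0],[-1.2,0,0],[0,0,0]],"turn":[0,0,0,0,0]}' |grep -E "tcp|contact"
python3 - <<'E'
from h import *
tool()
cv2.imwrite("pics/w4.png",manip.read_camera("wrist")[:,:,::-1])
E
```

```text
tcp_pos: [0.482, -0.0004, 0.0275]
contact_force: [0.2, 0.4, -0.7]
tcp_pos: [0.482, -0.0004, 0.0266]
contact_force: [0.1, -0.4, -0.6]
tcp_pos: [0.4854, -0.0475, 0.0267]
contact_force: [1.2, -0.7, -0.2]
t 9.8 board xy mm [-67.3 -81.8] z 26.7 yaw 93.7 F [ 1.2 -0.7 -0.2] gap 0.2431530740842545
```

View pics/w4.png

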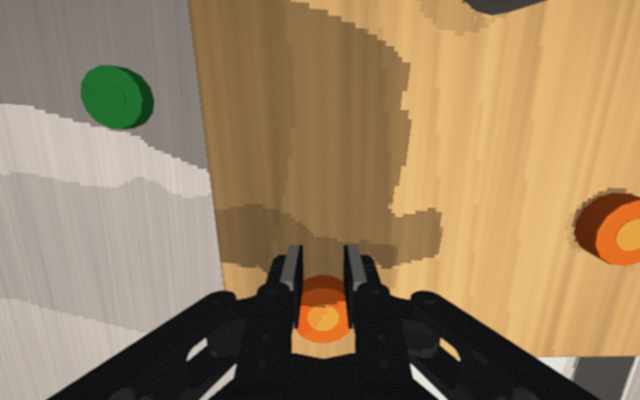

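The slice (322,315) now sits in the finger cradle and has moved along, so I'll continue over the edge.

```bash
python3 -m crank '{"claw":[24,24,24,24,24,24,24,24],"slide":[[-1,0,0],[-1.3,0,0],[-1.3,0,0],[-1.3,0,0],[-1.3,0,0],[-1.3,0,0],[-1.3,0,0],[0,0,0]],"turn":[0,0,0,0,0,0,0,0]}' |grep -E "tcp|contact"
python3 -m crank '{"claw":[24,24,24,24],"slide":[[0,0,-3],[0,0,-3],[0,0,-3],[0,0,0]],"turn":[0,0,0,0]}' |grep -E "tcp|contact"
python3 - <<'E'
from h import *
tool()
im=manip.read_camera("top")
for c,a in orange(im):print(c,a,ray("top",c,.057).round(3))
W=manip.read_camera("wrist");print("wrist",orange(W));cv2.imwrite("pics/w5.png",W[:,:,::-1])
E
```

```text
tcp_pos: [0.4912, -0.1352, 0.0267]
contact_force: [-0.1, 0.1, -0.3]
tcp_pos: [0.4927, -0.1345, 0.119]
contact_force: [0.7, 0.4, 0.7]
t 11.35 board xy mm [ -65.8 -169.1] z 119.0 yaw 93.8 F [0.7 0.4 0.7] gap 0.24356646842216467
[334.2 160.3] 199 [ 0.628 -0.02   0.057]
[271.  267.2] 226 [0.446 0.092 0.057]
wrist [(array([537. ,  58.7]), np.int32(1613)), (array([321.3, 211.7]), np.int32(688))]
```

View pics/w5.png

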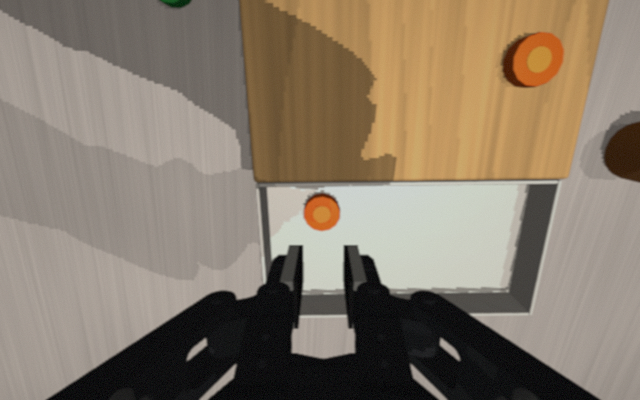

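The first slice lies flat in the pan at (321,212). Next is the far one.

```bash
python3 -m crank '{"claw":[24,24,24,24,24,24,24,24,24,24],"slide":[[2.9,2.87,0],[2.9,2.87,0],[2.9,2.87,0],[2.9,2.87,0],[2.9,2.87,0],[0,0,0],[0,0,3],[0,0,3],[0,0,2.5],[0,0,0]],"turn":[0,0,0,0,0,0,0,0,0,0]}' >/dev/null
python3 - <<'E'
from h import *
tool()
im=manip.read_camera("wrist")
c=manip.get_calibration("wrist");T=np.array(c["tool_from_camera"]);s=manip.observe()
for uv,a in orange(im):
    d=s["tool_rot"]@T[:3,:3]@np.linalg.inv(c["camera_matrix"])@[*uv,1.];o=s["tool_rot"]@T[:3,3]+s["tcp_pos"]
    w=o+d*(.059-o[2])/d[2];print(uv,a,w.round(4),"in tool mm",(s["tool_rot"].T@(w-s["tcp_pos"])*1e3).round(1))
E
```

```text
t 12.7 board xy mm [ 72.5 -23.9] z 28.4 yaw 93.7 F [-0.7 -0.   0.9] gap 0.2378131483073948
[326.5 332.8] 1667 [ 0.6275 -0.0184  0.059 ] in tool mm [-38.3   2.4 -28.8]
```

```bash
python3 -m crank '{"claw":[24,24,24,24,24,24,24,24,24,24,24,24],"slide":[[0,0.3,0.15],[-1,0,0],[-1.3,0,0],[-1.3,0,0],[-1.3,0,0],[-1.3,0,0],[-1.3,0,0],[-1.3,0,0],[-1.3,0,0],[-1.4,0,0],[-1.4,0,0],[-1.4,0,0]],"turn":[0,0,0,0,0,0,0,0,0,0,0,0]}' |grep -E "tcp|contact"
python3 -m crank '{"claw":[24,24,24,24,24,24],"slide":[[-1,0,0],[0,0,0],[0,0,-3],[0,0,-3],[0,0,-3],[0,0,0]],"turn":[0,0,0,0,0,0]}' |grep -E "tcp|contact"
python3 - <<'E'
from h import *
tool()
print([(c,a) for c,a in orange(manip.read_camera("top"))])
print("wrist",orange(manip.read_camera("wrist")))
E
```

```text
tcp_pos: [0.6371, -0.1234, 0.0302]
contact_force: [-0.1, 0.3, 0.4]
tcp_pos: [0.6396, -0.1325, 0.1233]
contact_force: [0.7, -0.4, 0.6]
t 15.0 board xy mm [  80.9 -177. ] z 123.3 yaw 93.8 F [ 0.7 -0.4  0.6] gap 0.23889179592519297
[(array([397.3, 155. ]), np.int32(59)), (array([270.9, 267. ]), np.int32(223))]
wrist [(array([162.2, 203.5]), np.int32(906)), (array([322.8, 205.1]), np.int32(663))]
```

The second slice is in the pan, with the wrist camera showing both at (162,203) and (323,205). Now the last one.

```bash
python3 -m crank '{"claw":[24,24,24,24,24,24,24,24,24,24,24,24],"slide":[[4,-2.54,0],[4,-2.54,0],[4,-2.54,0],[4,-2.54,0],[4,-2.54,0],[4,-2.54,0],[4,-2.54,0],[0,0,0],[0,0,3],[0,0,3],[0,0,2.8],[0,0,0]],"turn":[0,0,0,0,0,0,0,0,0,0,0,0]}' >/dev/null
python3 - <<'E'
from h import *
tool()
im=manip.read_camera("wrist")
c=manip.get_calibration("wrist");T=np.array(c["tool_from_camera"]);s=manip.observe()
for uv,a in orange(im):
    d=s["tool_rot"]@T[:3,:3]@np.linalg.inv(c["camera_matrix"])@[*uv,1.];o=s["tool_rot"]@T[:3,3]+s["tcp_pos"]
    w=o+d*(.059-o[2])/d[2];print(uv,a,w.round(4),"in tool mm",(s["tool_rot"].T@(w-s["tcp_pos"])*1e3).round(1))
E
```

```text
t 16.6 board xy mm [-100.9  102.6] z 29.6 yaw 93.7 F [-0.1 -1.1 -1.3] gap 0.2403182472118243
[326.5 334.2] 1551 [0.4459 0.0948 0.059 ] in tool mm [-40.    2.4 -27.9]
```

```bash
python3 -m crank '{"claw":[24,24,24,24,24,24,24,24,24,24,24,24],"slide":[[0,0.3,0.2],[-1,0,0],[-1.3,0,0],[-1.3,0,0],[-1.3,0,0],[-1.3,0,0],[-1.3,0,0],[-1.3,0,0],[-1.3,0,0],[-1.3,0,0],[-1.3,0,0],[0,0,0]],"turn":[0,0,0,0,0,0,0,0,0,0,0,0]}' |grep -E "tcp|contact"
python3 - <<'E'
from h import *
tool();print("wrist",orange(manip.read_camera("wrist")))
E
```

```text
tcp_pos: [0.4534, 0.0077, 0.0302]
contact_force: [0.4, -0.3, 0.6]
t 18.15 board xy mm [-95.5 -24.6] z 30.2 yaw 93.7 F [ 0.4 -0.3  0.6] gap 0.2375772679817151
wrist [(array([322.8, 310.2]), np.int32(1699))]
```

```bash
python3 -m crank '{"claw":[24,24,24,24,24,24,24,24,24,24,24,24],"slide":[[-1,0,0.1],[-1.3,0,0.1],[-1.3,0,0],[-1.3,0,0],[-1.3,0,0],[-1.3,0,0],[-1.3,0,0],[-1.3,0,0],[-1.3,0,0],[-1.3,0,0],[-1.3,0,0],[-1,0,0]],"turn":[0,0,0,0,0,0,0,0,0,0,0,0]}' |grep -E "tcp|contact"
python3 -m crank '{"claw":[24,24,24,24,24,24,24,24,24],"slide":[[0,0,0],[0,0,-4],[0,0,-4],[0,0,-4],[-5,-1,0],[-5,-1,0],[-5,-1,0],[-5,-1,0],[0,0,0]],"turn":[0,0,0,0,0,0,0,0,0]}' |grep -E "tcp|contact"
python3 - <<'E'
from h import *
tool()
im=manip.read_camera("top")
cv2.imwrite("pics/t6.png",cv2.resize(im[50:350,120:490,::-1],None,fx=2,fy=2))
E
```

```text
tcp_pos: [0.4632, -0.1419, 0.0282]
contact_force: [0.2, -0.1, 0.2]
tcp_pos: [0.4359, -0.3461, 0.1478]
contact_force: [0.6, 0.5, 0.5]
t 20.825 board xy mm [-136.7 -376.5] z 147.8 yaw 93.6 F [0.6 0.5 0.5] gap 0.23987652687320402
```

View pics/t6.png

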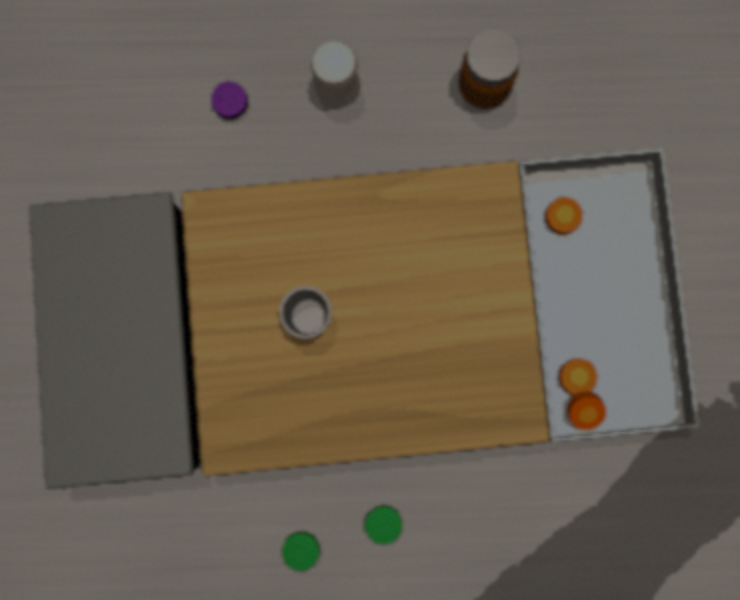

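All three slices are in the pan, at crop pixels (564,215), (578,377) and (587,411). The pot, shaker and jar stand where they were, and the arm is clear.

```bash
python3 -c "from workcell import manip;print(manip.job_done())"
```

```text
the job is handed in; nothing more can be done
None
```

All three carrot slices were swept over the board's edge and lie in the steel pan; the pot, shaker and jar were left standing where they were, and the job was handed in at about 21 s.

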